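# Turn the seasoning row round into the new rack

## Robot

A 6-joint arm with a two-finger parallel gripper is mounted at the origin on a cart in front of the work surface, level with it; the furniture and walls round the work are solid. World frame = base frame: x ahead of the robot, y to its left, z up, the work surface at z = 0. Lengths are in m, angles in degrees, forces in N, time in s.
With the tool pointing down it reaches from about 0.3 to 0.75 m from the base axis. Payload 8.5 kg.
Tool frame: the origin (TCP) lies between the finger pads; the fingertips stand env.finger_overhang ahead of it and the grasp point (between the pads) lies 2 mm behind it (env.finger_overhang is the distance from the TCP to the fingertips, in m); z points along the fingers, y is the line along which they close (so a half turn about z gives the same grasp; the last joint's range is limited). The gripper opens to 85 mm and grips with 20 to 120 N. Pads are 22 mm wide; open, the fingers measure 114 mm over their backs; the gripper's body (76 mm by 85 mm) begins 54 mm behind the grasp point. The pads swing forward as they close: fully open they stand 13 mm farther back than shut.
Start: joints at [52.981, 21.807, 74.336, -0, 83.858, -12.336], TCP at [0.23, 0.5, 0.248] pointing down, gripper open.
Joint ranges: [-178.18, 178.18], [-50.72, 133.34], [12.68, 142.11], [-81.47, 261.47], [9.98, 163.14], [-165.26, 165.26]. Speed limits (degrees/s): [136.94, 136.94, 180, 180, 180, 180].

## Interface

Orientations are given as a 3x3 rotation matrix whose columns are the frame's x, y, z axes.
In Python, from rig import env gives the robot as it stands. The module is installed in compiled form; this text tells all that it offers.
- The arm moves only by the tool jog_arm, never from a script. Its arguments are lists of equal length, an entry for each row: "hand": the finger opening in m, from 0 to 0.0854; "travel": the shift along the world's x, y, z in m, a list of three; "yaw": the turn about the world's z in rad. A call has exactly 5 rows; each row shifts and turns the commanded pose from where the row before left it; what a row does not reach is not made up. A row lasts 1/8 s, in which the tool goes at most 62.5 mm and 10.7 degrees, less where a joint would pass 70% of its speed; a pose out of reach is approached as far as the arm can. A call is refused whole if a number of a shift passes 0.0625 or a number of a turn 0.188, either way. A call with a gripper value outside its range is refused whole. The fingers move at their own pace and stop on an object; "grip_force" is the grip in N (left out, the last holds). Time passes only in rows, so rows that do not move let the fingers close, or fill a call up. It gives the time, the measured TCP pose, the force, the opening and the grip force at its end, in the units of the state.
- env.observe(): the state, without advancing time (a new reading comes with each control period).
- env.get_image(name): name is "side" or "top" or "wrist"; returns the picture (480x640x3 uint8, red, green, blue); there is no depth.
- env.calibration(name): a dict with "fx", "fy", "cx", "cy" (pixels), "position" and "rotation" of the camera in the world; the wrist camera has in their place "hand_eye" (4x4, takes a point from camera to tool coordinates, whose origin is the TCP and whose axes are the flange's). Camera axes: x right, y down, z forward; pixel columns grow to the right and rows downward; lengths in m; the calibration is good to about 2 mm. A picture is of the moment at which its call begins: read the wrist's pose just before it. calibration takes no time and is no camera call.
- env.close_job(): hands the job in; it is judged then, once.
The state is a dict: "time_s": time; "q": joint angles; "qvel": joint speeds; "joint_efforts": joint torques, N m; "position": TCP position; "tool_rot": TCP orientation; "ft_force": force on the tool from outside, world axes, zero at the start; "wrist_torque": the same for the moment, N m; "grip_width": finger opening in m; "gripper_force": force on a finger pad.
Only numpy, scipy, OpenCV 4.12 (cv2) and the standard library are available. Lean on these libraries where they do the work, as an engineer would, in place of code of your own. Each camera call takes 0.05 s, during which the arm holds its last target. There are 200 camera calls.

## Task

Move the four seasoning pots from their coasters on the wooden tray into the divided steel rack, one in the middle of each bay, in the reverse order: the pot that stands leftmost on the tray goes into the rightmost bay, the next one into the bay beside it, and so on. Keep the pots upright, do not shove the garlic bulb aside, and let go of everything.

Things in the scene. Friction and masses are not known exactly. Their poses are not given: they have to be found in the camera images.
- mill: Turned wooden pepper mill with a small metal button on top, 58 mm in diameter at the foot, 150 mm tall, about 0.2 kg; above the foot it looks waisted; its round head, from 109 to 139 mm above the foot, is 50 mm in diameter. Starts on the round cork coaster. Origin: centre of its underside; z up along its axis.
- honey_pot: Glass honey jar with a black screw lid, 94 mm tall; body 60 mm in diameter, the lid (its top 11 mm) 63 mm, best gripped there; about 0.33 kg. Starts on the square cork coaster. Origin: centre of its underside; z up along its axis.
- spice: Glass spice flask with a tall white cap, 105 mm tall; foot 49 mm in diameter, narrowing upward; the cap, from 68 to 105 mm above the foot, has a diameter of 42 mm; about 0.085 kg. Starts on the hexagonal cork coaster. Origin: centre of its underside; z up along its axis.
- salt: White ceramic salt shaker with a flat-domed steel cap, 78 mm tall, a straight cylinder 54 mm in diameter up to 58 mm, 53 mm above; about 0.2 kg. Starts on the dark wooden coaster. Origin: centre of its underside; z up along its axis.
- coaster_mill: Round cork coaster, 76 mm in diameter, 5 mm thick, under the pepper mill at the start. Fixed to a low wooden tray (344 x 96 mm, top 10 mm above the worktop); its top is 15 mm above the worktop. It stays there and so shows the old place of its pot; the four coasters lie in a row, 85 mm apart, left to right as the robot looks, within 0.15 rad. Origin: centre of its underside.
- coaster_honey: Square cork coaster, 74 mm, 5 mm thick, under the honey jar at the start. Fixed to a low wooden tray (344 x 96 mm, top 10 mm above the worktop); its top is 15 mm above the worktop. It stays there and so shows the old place of its pot; the four coasters lie in a row, 85 mm apart, left to right as the robot looks, within 0.15 rad. Origin: centre of its underside.
- coaster_spice: Hexagonal cork coaster, 74 mm across flats, 5 mm thick, under the spice flask at the start. Fixed to a low wooden tray (344 x 96 mm, top 10 mm above the worktop); its top is 15 mm above the worktop. It stays there and so shows the old place of its pot; the four coasters lie in a row, 85 mm apart, left to right as the robot looks, within 0.15 rad. Origin: centre of its underside.
- coaster_salt: Round dark wooden coaster, 76 mm in diameter, 5 mm thick, under the salt shaker at the start. Fixed to a low wooden tray (344 x 96 mm, top 10 mm above the worktop); its top is 15 mm above the worktop. It stays there and so shows the old place of its pot; the four coasters lie in a row, 85 mm apart, left to right as the robot looks, within 0.15 rad. Origin: centre of its underside.
- rack: Fixed steel rack, 344 mm long (y) by 96 mm (x), four empty bays in a row, each 81 mm (y) by 88 mm (x) inside; walls 4 mm thick, rim 21 mm and bay floor 4 mm above the worktop. It stands left or right of the wooden tray. Origin: centre of its underside; y along the row, to the robot's left within 0.15 rad; x away from the robot. Bay centres at y = +127.5, +42.5, -42.5, -127.5 mm, x = 0.
- garlic: Bystander: a loose garlic bulb, 56 mm in diameter and height, 34 g, lying behind the two rows. A wall cupboard hangs above the back of the worktop behind it: lower edge 450 mm above the worktop, front 580 mm ahead of the robot's axis, its door handles 550 mm. Origin: centre of its underside.
Things that resemble listed ones, but are neither listed nor needed, are in the scene too. What is shaped like the salt but green or pink is not meant.

How it is judged:
By the outcome, as a careful person would: the job done as asked, in the order asked, and still so for the second after the job is handed in, with the robot touching nothing.
It also fails if it takes over 123 s, if anything falls off the work surface, if the arm or the gripper's body presses on something with over 40 N, if the wrist force passes 120 N, or if a joint passes its speed limit or range.

## Working session

There is one attempt and no reset: what is moved stays moved. The work goes in short steps, Python scripts to look and compute and a tool call to move; the robot and the scene stay as the last step left them, time stands still between calls to the robot, and variables do not carry over. Pictures are saved under pics/ and viewed, at most 14 in all, crops included, and the job is handed in when it is done.

Besides the shell and the picture viewer there is one more tool, called after "Emit:" as name(argument=value, ...), one argument or row to a line, values as JSON. jog_arm: Moves the arm, as the interface text tells. Its arguments: {"type":"object","properties":{"hand":{"type":"array"},"travel":{"type":"array"},"yaw":{"type":"array"},"grip_force":{"type":"number"}},"required":["hand","travel","yaw"]}

```bash
mkdir -p pics
python3 - <<'E'
from rig import env
import cv2,numpy as np
np.set_printoptions(precision=4,suppress=True)
for n in("top","side"):
    cv2.imwrite(f"pics/{n}0.png",env.get_image(n)[:,:,::-1])
    c=env.calibration(n);print(n,c)
print(env.calibration("wrist"),env.finger_overhang);s=env.observe();print(s)
E
```

```text
top {'fx': 519.7429555220053, 'fy': 519.7429555220053, 'cx': 319.80283429417784, 'cy': 241.6077473407454, 'position': array([0.2092, 0.1245, 1.4322]), 'rotation': array([[-0.0193, -0.9784,  0.2057],
       [-0.9998,  0.0185, -0.0061],
       [ 0.0022, -0.2058, -0.9786]])}
side {'fx': 464.8707925557156, 'fy': 464.8707925557156, 'cx': 321.2811298326986, 'cy': 238.7185736208051, 'position': array([ 0.5457, -0.9836,  0.621 ]), 'rotation': array([[ 0.9978,  0.0366, -0.0553],
       [ 0.066 , -0.4705,  0.8799],
       [ 0.0062, -0.8816, -0.4719]])}
{'fx': 333.5541476032835, 'fy': 333.5541476032835, 'cx': 319.6972164646702, 'cy': 238.21625802408968, 'hand_eye': array([[ 0.0001, -0.9513, -0.3082,  0.08  ],
       [ 1.    , -0.    ,  0.0002,  0.0002],
       [-0.0002, -0.3082,  0.9513, -0.1254],
       [ 0.    ,  0.    ,  0.    ,  1.    ]])} 0.017
{'time_s': 0.1, 'q': array([ 52.9813,  21.837 ,  74.3775,   0.0003,  83.8596, -12.3352]), 'qvel': array([ 0.0229, -0.1845, -0.1067,  0.0325, -0.0604, -0.0073]), 'joint_efforts': array([  0.0046, -44.9214, -23.1656,  -0.0001,   0.0037,  -0.    ]), 'position': array([0.2295, 0.4996, 0.2478]), 'tool_rot': array([[-0.9086,  0.4176, -0.0008],
       [ 0.4176,  0.9086, -0.001 ],
       [ 0.0003, -0.0013, -1.    ]]), 'ft_force': array([0.0909, 0.487 , 0.4642]), 'wrist_torque': array([-0.0201, -0.0036,  0.0171]), 'gripper_force': 0.0, 'grip_width': 0.08555414430717885}
```

View pics/top0.png

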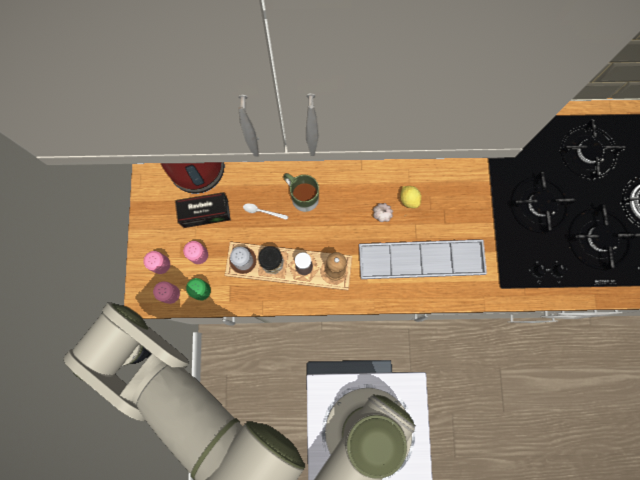

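View pics/side0.png

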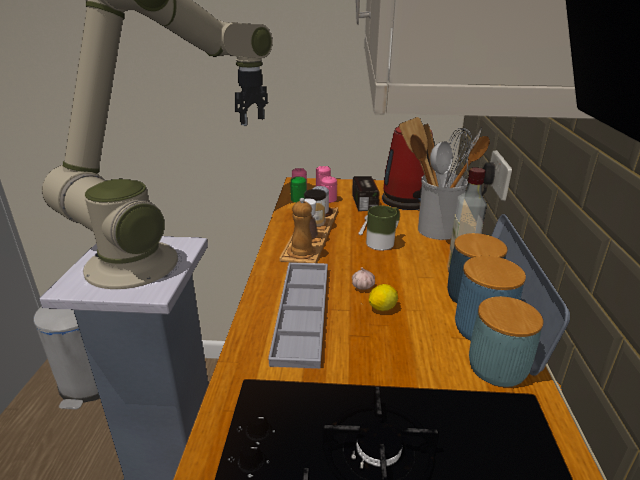

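Top view: on the tray from left to right are salt (240,258), honey (270,258), spice (303,262) and mill (336,263). The rack spans columns 360–485, and the garlic is at (383,212). I'll measure these with masks.

```bash
cat > h.py <<'E'
from rig import env
import cv2,numpy as np
np.set_printoptions(precision=4,suppress=True)
def cam(name):
    c=env.calibration(name)
    if "hand_eye" in c:
        s=env.observe();H=c["hand_eye"]
        return c,s["tool_rot"]@H[:3,:3],s["tool_rot"]@H[:3,3]+s["position"]
    return c,c["rotation"],c["position"]
def ray(C,uv,z):
    c,R,p=C
    d=R@np.array([(uv[0]-c["cx"])/c["fx"],(uv[1]-c["cy"])/c["fy"],1])
    return p+d*(z-p[2])/d[2]
E
python3 - <<'E'
from h import *
C=cam("top");im=env.get_image("top")
hsv=cv2.cvtColor(im,cv2.COLOR_RGB2HSV)
# rack: grey low sat
def big(m,roi):
    x0,y0,x1,y1=roi;k=np.zeros_like(m);k[y0:y1,x0:x1]=m[y0:y1,x0:x1]
    cs,_=cv2.findContours(k,cv2.RETR_EXTERNAL,cv2.CHAIN_APPROX_NONE)
    return max(cs,key=cv2.contourArea)
m=((hsv[...,1]<70)&(hsv[...,2]>60)).astype(np.uint8)
c=big(m,(352,232,490,288))
P=np.array([ray(C,p[0],0.021)[:2] for p in c],np.float32)
r=cv2.minAreaRect(P*1000);print("rack",r,cv2.boxPoints(r))
for p in [(240,258,.093),(270,258,.109),(303,262,.12),(336,263,.155),(383,212,.03)]:print(ray(C,p[:2],p[2]))
cv2.imwrite("pics/topz.png",cv2.resize(im[225:300,215:495],None,fx=2.85,fy=2.85,interpolation=cv2.INTER_CUBIC)[:,:,::-1])
E
```

```text
rack ((452.3460388183594, -165.36521911621094), (99.05730438232422, 346.58563232421875), 0.9664943218231201) [[ 399.9014    7.0675]
 [ 405.7475 -339.4688]
 [ 504.7907 -337.7979]
 [ 498.9446    8.7384]]
[0.4508 0.3257 0.093 ]
[0.4465 0.2458 0.109 ]
[0.4325 0.1604 0.12  ]
[0.4225 0.0773 0.155 ]
[ 0.585  -0.0622  0.03  ]
```

View pics/topz.png

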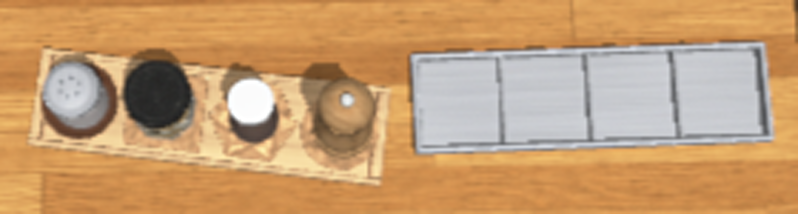

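The zoomed crop confirms the pot order and the four empty bays, with the rack nearly axis-aligned. I'll move over the row for a close look.

Emit:
jog_arm(
  hand=[0.085,0.085,0.085,0.085,0.085],
  travel=[
    [0.02,-0.036,0.008],
    [0.02,-0.036,0.008],
    [0.02,-0.036,0.008],
    [0.02,-0.036,0.008],
    [0.02,-0.036,0.008],
  ],
  yaw=[-0.1257,-0.1257,-0.1257,-0.1257,-0.1257],
)

```text
time_s: 0.78
position: [0.33, 0.3185, 0.2884]
tool_rot: [[-0.486, 0.874, -0.0], [0.874, 0.486, -0.0], [-0.0, -0.0, -1.0]]
ft_force: [0.8, 1.1, -0.4]
grip_width: 0.085
gripper_force: 0.0
```

Emit:
jog_arm(
  hand=[0.085,0.085,0.085,0.085,0.085],
  travel=[
    [0.02,-0.036,0.008],
    [0.02,-0.036,0.008],
    [0.02,-0.036,0.008],
    [0.02,-0.036,0.008],
    [0.02,-0.036,0.008],
  ],
  yaw=[-0.1257,-0.1257,-0.1257,-0.1257,-0.1257],
)

```text
time_s: 1.4
position: [0.4301, 0.1385, 0.3285]
tool_rot: [[0.121, 0.993, -0.0], [0.993, -0.121, 0.0], [0.0, -0.0, -1.0]]
ft_force: [0.7, 0.2, 0.6]
grip_width: 0.085
gripper_force: 0.0
```

Emit:
jog_arm(
  hand=[0.085,0.085,0.085,0.085,0.085],
  travel=[
    [0,0,0],
    [0,0,0],
    [0,0,0],
    [0,0,0],
    [0,0,0],
  ],
  yaw=[0,0,0,0,0],
)

```text
time_s: 2.02
position: [0.4295, 0.1401, 0.3283]
tool_rot: [[0.116, 0.993, -0.0], [0.993, -0.116, 0.0], [0.0, -0.0, -1.0]]
ft_force: [0.0, 0.7, 0.5]
grip_width: 0.0849
gripper_force: 0.0
```

Run:
```python
from h import *
s=env.observe();print(s["position"],s["tool_rot"],s["q"])
cv2.imwrite("pics/w1.png",env.get_image("wrist")[:,:,::-1])
```

```text
[0.4295 0.1401 0.3283] [[ 0.1158  0.9933 -0.    ]
 [ 0.9933 -0.1158  0.    ]
 [ 0.     -0.     -1.    ]] [ 2.9921  8.8213 79.3948  0.0003 91.7845  9.6398]
```

View pics/w1.png

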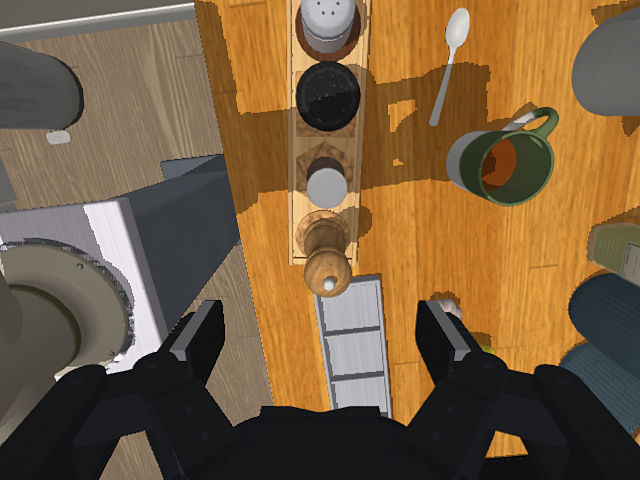

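Wrist view: mill button at (329,284), spice cap at (327,188), honey lid at (328,96), salt cap at about (328,15). Now I'll compute their positions.

Run:
```python
from h import *
C=cam("wrist")
P=[ray(C,p[:2],p[2]) for p in [(329,284,.165),(327,188,.12),(328,96,.109),(328,16,.088)]]
print(np.array(P)); 
a=np.array(P)[:,:2]
# fit row: origin + k*85mm*dir
k=np.arange(4);A=np.polyfit(k,a,1);print(A[0],np.hypot(*A[0]),np.arctan2(A[0][0],A[0][1]),[A[1]+i*A[0] for i in k])
print("tray R/L edges",[ray(C,p,.01) for p in [(290,100),(289,240),(366,100),(359,240)]])
print("rack edges near/far",[ray(C,p,.021) for p in [(318,296),(330,400),(381,277),(391,400)]])
```

```text
[[0.4306 0.0797 0.165 ]
 [0.4388 0.1635 0.12  ]
 [0.4494 0.2491 0.109 ]
 [0.4577 0.3205 0.088 ]]
[0.0092 0.0808] 0.0813193341813799 0.11332639822488695 [array([0.4303, 0.082 ]), array([0.4395, 0.1628]), array([0.4487, 0.2436]), array([0.4579, 0.3244])]
tray R/L edges [array([0.4057, 0.2586, 0.01  ]), array([0.3783, 0.0788, 0.01  ]), array([0.4987, 0.2477, 0.01  ]), array([0.4757, 0.0675, 0.01  ])]
rack edges near/far [array([ 0.4091, -0.0069,  0.021 ]), array([ 0.4064, -0.1951,  0.021 ]), array([0.5013, 0.0125, 0.021 ]), array([ 0.5044, -0.2066,  0.021 ])]
```

Emit:
jog_arm(
  hand=[0.085,0.085,0.085,0.085,0.085],
  travel=[
    [0,-0.03,0],
    [0,-0.03,0],
    [0,0,-0.04],
    [0,0,-0.04],
    [0,0,-0.03],
  ],
  yaw=[0,0,0,0,0],
)

```text
time_s: 2.7
position: [0.4293, 0.0797, 0.2169]
tool_rot: [[0.117, 0.993, -0.001], [0.993, -0.117, 0.0], [-0.0, -0.001, -1.0]]
ft_force: [0.6, 0.7, -0.1]
grip_width: 0.085
gripper_force: 0.0
```

Emit:
jog_arm(
  hand=[0.085,0.085,0.085,0.085,0.085],
  travel=[
    [0,0,-0.03],
    [0,0,-0.03],
    [0,0,-0.023],
    [0,0,0],
    [0,0,0],
  ],
  yaw=[0,0,0,0,0],
)

```text
time_s: 3.32
position: [0.4302, 0.0798, 0.1362]
tool_rot: [[0.117, 0.993, 0.001], [0.993, -0.117, -0.0], [0.0, 0.001, -1.0]]
ft_force: [0.5, -0.0, 0.7]
grip_width: 0.0851
gripper_force: 0.0
```

Emit:
jog_arm(
  hand=[0.04,0.04,0.04,0.04,0.04],
  travel=[
    [0,0,0],
    [0,0,0],
    [0,0,0],
    [0,0,0],
    [0,0,0],
  ],
  yaw=[0,0,0,0,0],
  grip_force=40,
)

```text
time_s: 3.95
position: [0.43, 0.0797, 0.1362]
tool_rot: [[0.117, 0.993, 0.001], [0.993, -0.117, -0.0], [-0.0, 0.002, -1.0]]
ft_force: [-0.6, -0.3, 7.8]
grip_width: 0.0461
gripper_force: 41.1
```

Run:
```python
from h import *
s=env.observe();print(s["position"],s["grip_width"],s["gripper_force"],s["ft_force"])
w=env.get_image("wrist");t=env.get_image("side")[150:300,220:420]
cv2.imwrite("pics/w2.png",np.hstack([cv2.resize(w,(400,300)),cv2.resize(t,(400,300))])[:,:,::-1])
```

```text
[0.43   0.0797 0.1362] 0.046138617960655326 41.063045991657816 [-0.6473 -0.3452  7.7952]
```

View pics/w2.png

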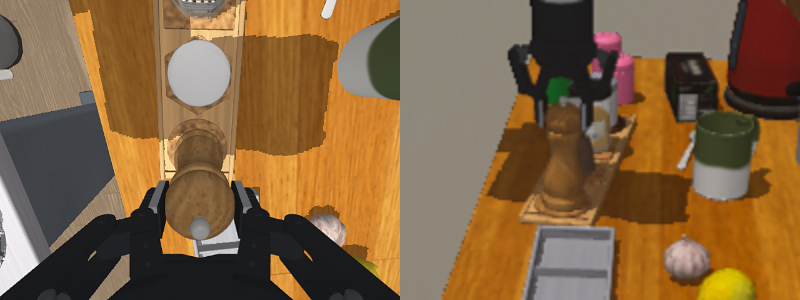

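Width is 46 mm and the fingers feel an upward push, so the pads are above the head's equator. Before regripping lower, I'll check the button offset along the row.

Run:
```python
from h import *
C=cam("wrist");print(ray(C,(200*1.6,228*1.6),.165),ray(C,(199*1.6,73*1.6),.12))
```

```text
[0.4295 0.0818 0.165 ] [0.4386 0.1639 0.12  ]
```

Emit:
jog_arm(
  hand=[0.085,0.085,0.085,0.085,0.085],
  travel=[
    [0,0,0],
    [0,0,0],
    [0,0,-0.008],
    [0,0,0],
    [0,0,0],
  ],
  yaw=[0,0,0,0,0],
)

```text
time_s: 4.68
position: [0.4297, 0.0797, 0.1272]
tool_rot: [[0.117, 0.993, -0.0], [0.993, -0.117, 0.0], [-0.0, -0.0, -1.0]]
ft_force: [-0.7, 0.9, 0.5]
grip_width: 0.0849
gripper_force: 0.0
```

Emit:
jog_arm(
  hand=[0.04,0.04,0.04,0.04,0.04],
  travel=[
    [0,0,0],
    [0,0,0],
    [0,0,0],
    [0,0,0],
    [0,0,0],
  ],
  yaw=[0,0,0,0,0],
  grip_force=40,
)

```text
time_s: 5.3
position: [0.4294, 0.0797, 0.1278]
tool_rot: [[0.117, 0.993, -0.0], [0.993, -0.117, -0.0], [-0.0, -0.0, -1.0]]
ft_force: [-2.1, -1.1, 7.6]
grip_width: 0.0469
gripper_force: 39.8
```

Emit:
jog_arm(
  hand=[0.04,0.04,0.04,0.04,0.04],
  travel=[
    [0,0,0.01],
    [0,0,0.02],
    [0,0,0.03],
    [0,0,0.01],
    [0,0,0],
  ],
  yaw=[0,0,0,0,0],
)

```text
time_s: 5.92
position: [0.4296, 0.0797, 0.1974]
tool_rot: [[0.117, 0.993, 0.001], [0.993, -0.117, -0.0], [0.0, 0.001, -1.0]]
ft_force: [-0.0, -0.3, -1.8]
grip_width: 0.0467
gripper_force: 41.4
```

Emit:
jog_arm(
  hand=[0.04,0.04,0.04,0.04,0.04],
  travel=[
    [0.005,-0.03,0],
    [0.006,-0.03,0],
    [0.006,-0.03,0],
    [0.005,-0.03,0],
    [0,0,0],
  ],
  yaw=[0,0,0,0,0],
)

```text
time_s: 6.55
position: [0.4516, -0.0416, 0.1961]
tool_rot: [[0.119, 0.993, -0.002], [0.993, -0.119, 0.001], [0.0, -0.002, -1.0]]
ft_force: [0.6, 0.4, -1.9]
grip_width: 0.0464
gripper_force: 41.3
```

Run:
```python
from h import *
s=env.observe();print(s["position"],s["grip_width"],s["gripper_force"],s["ft_force"])
w=env.get_image("wrist");t=env.get_image("side")[180:390,220:420]
cv2.imwrite("pics/w3.png",np.hstack([cv2.resize(w,(480,360)),cv2.resize(t,(320,336)).copy()[:336]] if 0 else [cv2.resize(w,(480,360)),cv2.resize(t,(320,360))])[:,:,::-1])
```

```text
[ 0.4516 -0.0416  0.1961] 0.04642767294432584 41.32108230878657 [ 0.556   0.4361 -1.8923]
```

View pics/w3.png

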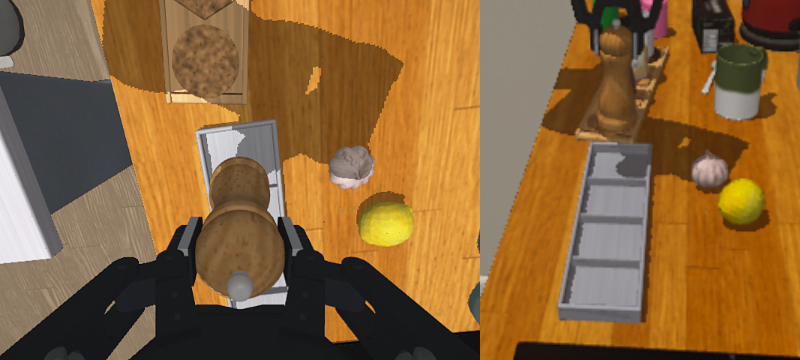

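The mill hangs upright in the grip. The mill coaster is centred at (205,60), and the rack's left-end corners are at (197,131) and (274,121), all in the 480-wide crop.

Run:
```python
from h import *
C=cam("wrist");k=4/3
for n,p,z in [("coaster",(205.5,60.5),.015),("rackN",(197,132),.021),("rackF",(274,121),.021),("button",(239,285),.234-.0),("farwallOut",(286,200),.021)]:
    print(n,ray(C,(p[0]*k,p[1]*k),z))
im=env.get_image("top");Ct=cam("top")
# rack dividers from the top view: zoomed intensity profile along row
a,b=ray(Ct,(0,0),.021),0
H,_=cv2.findHomography(np.array([ray(Ct,p,.021)[:2] for p in [(350,230),(500,230),(500,290),(350,290)]]),np.array([(350,230),(500,230),(500,290),(350,290)],float))
# metric rectified view of z=.021 plane, 1 px=.5mm : col=(0.03-y)/.0005,row=(.53-x)/.0005
A=np.array([[0,-.0005,.53],[-.0005,0,.03],[0,0,1]])
r=cv2.warpPerspective(im,np.linalg.inv(H@A),(780,300))
cv2.imwrite("pics/rect.png",r[:,:,::-1])
```

```text
coaster [0.4259 0.0831 0.015 ]
rackN [0.4042 0.0066 0.021 ]
rackF [0.4963 0.0086 0.021 ]
button [ 0.4505 -0.0366  0.234 ]
farwallOut [ 0.5042 -0.0934  0.021 ]
```

View pics/rect.png

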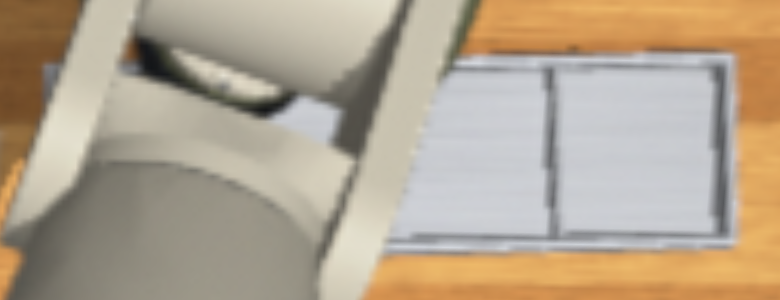

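Mill pot offset is about +4 mm in y from the TCP. The bays lie at y ≈ -0.0385, -0.1235, -0.2085 and -0.2935, with x ≈ 0.450–0.455. I'll lower the mill and release it.

Emit:
jog_arm(
  hand=[0.04,0.04,0.04,0.04,0.04],
  travel=[
    [-0.001,-0.001,-0.02],
    [0,0,-0.025],
    [0,0,-0.02],
    [0,0,-0.01],
    [0,0,-0.003],
  ],
  yaw=[0,0,0,0,0],
)

```text
time_s: 7.32
position: [0.4506, -0.0408, 0.1191]
tool_rot: [[0.116, 0.993, -0.001], [0.993, -0.116, 0.0], [0.0, -0.001, -1.0]]
ft_force: [-0.0, -0.2, -1.3]
grip_width: 0.0466
gripper_force: 41.4
```

Emit:
jog_arm(
  hand=[0.04,0.06,0.085,0.085,0.085],
  travel=[
    [0,0,0],
    [0,0,0],
    [0,0,0],
    [0,0,0],
    [0,0,0],
  ],
  yaw=[0,0,0,0,0],
)

```text
time_s: 7.95
position: [0.4507, -0.0413, 0.1194]
tool_rot: [[0.117, 0.993, 0.0], [0.993, -0.117, -0.0], [-0.0, 0.0, -1.0]]
ft_force: [-0.4, 0.4, -0.1]
grip_width: 0.0854
gripper_force: 0.0
```

Emit:
jog_arm(
  hand=[0.085,0.085,0.085,0.085,0.085],
  travel=[
    [0,0,0.02],
    [0,0,0.03],
    [0,0,0.04],
    [0,0,0.04],
    [0,0,0.04],
  ],
  yaw=[0,0,0,0,0],
)

```text
time_s: 8.57
position: [0.4504, -0.0412, 0.2907]
tool_rot: [[0.117, 0.993, 0.0], [0.993, -0.117, -0.0], [-0.0, 0.0, -1.0]]
ft_force: [0.4, -0.5, -0.4]
grip_width: 0.0849
gripper_force: 0.0
```

Emit:
jog_arm(
  hand=[0.085,0.085,0.085,0.085,0.085],
  travel=[
    [-0.003,0.041,0],
    [-0.003,0.041,0],
    [-0.002,0.041,0],
    [-0.002,0.041,0],
    [-0.002,0.041,0],
  ],
  yaw=[0,0,0,0,0],
)

```text
time_s: 9.2
position: [0.4384, 0.1651, 0.2894]
tool_rot: [[0.117, 0.993, 0.0], [0.993, -0.117, -0.0], [0.0, 0.0, -1.0]]
ft_force: [0.4, -1.0, 0.4]
grip_width: 0.0848
gripper_force: 0.0
```

Emit:
jog_arm(
  hand=[0.085,0.085,0.085,0.085,0.085],
  travel=[
    [0,0,0],
    [0,0,0],
    [0,0,0],
    [0,0,0],
    [0,0,0],
  ],
  yaw=[0,0,0,0,0],
)

```text
time_s: 9.82
position: [0.4388, 0.1633, 0.2893]
tool_rot: [[0.117, 0.993, 0.0], [0.993, -0.117, 0.0], [0.0, 0.0, -1.0]]
ft_force: [0.3, 0.8, 0.5]
grip_width: 0.0849
gripper_force: 0.0
```

Run:
```python
from h import *
s=env.observe();print(s["position"])
w=env.get_image("wrist");t=env.get_image("side")[180:390,220:420]
cv2.imwrite("pics/w4.png",np.hstack([cv2.resize(w,(480,360)),cv2.resize(t,(320,360))])[:,:,::-1])
```

```text
[0.4388 0.1633 0.2893]
```

View pics/w4.png

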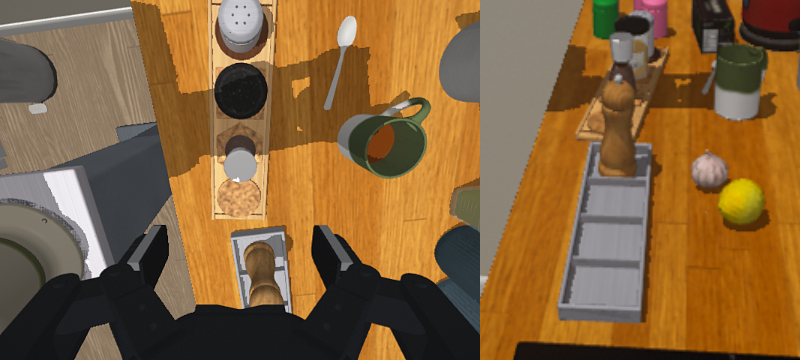

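The mill stands upright in the leftmost bay. In the crop, the spice cap is at (239.5,166), honey lid at (241,91), salt cap at (241,15) and empty mill coaster at (239,197).

Run:
```python
from h import *
C=cam("wrist");k=4/3
for p,z in [((239.5,166),.12),((241,91),.109),((241,16),.09),((239.5,197.5),.015)]: print(ray(C,(p[0]*k,p[1]*k),z))
```

```text
[0.4376 0.164  0.12  ]
[0.4495 0.2497 0.109 ]
[0.4588 0.3294 0.09  ]
[0.4276 0.0803 0.015 ]
```

Emit:
jog_arm(
  hand=[0.085,0.085,0.085,0.085,0.085],
  travel=[
    [0,0,-0.04],
    [0,0,-0.04],
    [0,0,-0.03],
    [0,0,0],
    [0,0,0],
  ],
  yaw=[0,0,0,0,0],
)

```text
time_s: 10.55
position: [0.4393, 0.1638, 0.1805]
tool_rot: [[0.117, 0.993, 0.002], [0.993, -0.117, 0.0], [0.0, 0.002, -1.0]]
ft_force: [0.2, 0.2, 0.7]
grip_width: 0.0847
gripper_force: 0.0
```

Emit:
jog_arm(
  hand=[0.085,0.085,0.085,0.085,0.085],
  travel=[
    [-0.001,0.001,-0.035],
    [0,0,-0.03],
    [0,0,-0.02],
    [0,0,0],
    [0,0,0],
  ],
  yaw=[0,0,0,0,0],
)

```text
time_s: 11.18
position: [0.4386, 0.1649, 0.0958]
tool_rot: [[0.117, 0.993, 0.003], [0.993, -0.117, 0.0], [0.001, 0.003, -1.0]]
ft_force: [-0.0, -0.5, 0.0]
grip_width: 0.0852
gripper_force: 0.0
```

Emit:
jog_arm(
  hand=[0.035,0.035,0.035,0.035,0.035],
  travel=[
    [0,0,0],
    [0,0,0],
    [0,0,0],
    [0,0,0],
    [0,0,0],
  ],
  yaw=[0,0,0,0,0],
  grip_force=30,
)

```text
time_s: 11.8
position: [0.438, 0.1648, 0.0948]
tool_rot: [[0.117, 0.993, 0.001], [0.993, -0.117, 0.0], [0.0, 0.001, -1.0]]
ft_force: [-0.8, -0.3, 6.0]
grip_width: 0.0411
gripper_force: 29.8
```

Emit:
jog_arm(
  hand=[0.035,0.035,0.035,0.035,0.035],
  travel=[
    [0,0,0.01],
    [0,0,0.03],
    [0,0,0.04],
    [0,0,0.04],
    [0,0,0.04],
  ],
  yaw=[0,0,0,0,0],
)

```text
time_s: 12.42
position: [0.4372, 0.1647, 0.256]
tool_rot: [[0.117, 0.993, -0.0], [0.993, -0.117, 0.0], [-0.0, -0.0, -1.0]]
ft_force: [0.2, 0.7, -0.8]
grip_width: 0.041
gripper_force: 30.5
```

Emit:
jog_arm(
  hand=[0.035,0.035,0.035,0.035,0.035],
  travel=[
    [0,0,0.01],
    [0,0,0],
    [0,0,0],
    [0,0,0],
    [0,0,0],
  ],
  yaw=[0,0,0,0,0],
)

```text
time_s: 13.05
position: [0.4376, 0.1647, 0.2638]
tool_rot: [[0.117, 0.993, -0.001], [0.993, -0.117, -0.0], [-0.0, -0.001, -1.0]]
ft_force: [0.4, 0.1, -0.6]
grip_width: 0.0409
gripper_force: 30.5
```

Run:
```python
from h import *
s=env.observe();print(s["position"])
w=env.get_image("wrist")
cv2.imwrite("pics/w5.png",w[:,:,::-1])
```

```text
[0.4376 0.1647 0.2638]
```

View pics/w5.png

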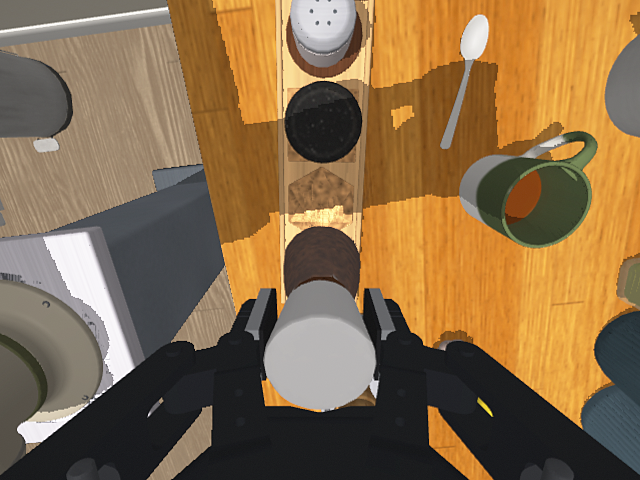

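Spice is held upright with its cap centred at about (320,352). I'll carry it to the second bay, passing over the mill with about 30 mm clearance.

Run:
```python
from h import *
C=cam("wrist");print(ray(C,(320,352),.289)-env.observe()["position"])
```

```text
[-0.0002  0.0046  0.0251]
```

Emit:
jog_arm(
  hand=[0.035,0.035,0.035,0.035,0.035],
  travel=[
    [0.002,-0.041,0.005],
    [0.002,-0.041,0],
    [0.002,-0.041,0],
    [0.002,-0.041,0],
    [0.002,-0.041,0],
  ],
  yaw=[0,0,0,0,0],
)

```text
time_s: 13.72
position: [0.4476, -0.0416, 0.2693]
tool_rot: [[0.117, 0.993, 0.0], [0.993, -0.117, 0.0], [0.0, 0.0, -1.0]]
ft_force: [1.0, -0.3, 0.4]
grip_width: 0.0411
gripper_force: 30.5
```

Emit:
jog_arm(
  hand=[0.035,0.035,0.035,0.035,0.035],
  travel=[
    [0.002,-0.041,0],
    [0.002,-0.041,0],
    [0,0,0],
    [0,0,0],
    [0,0,0],
  ],
  yaw=[0,0,0,0,0],
)

```text
time_s: 14.35
position: [0.4516, -0.1214, 0.2694]
tool_rot: [[0.115, 0.993, 0.0], [0.993, -0.115, 0.0], [0.0, -0.0, -1.0]]
ft_force: [-0.1, 0.7, -0.6]
grip_width: 0.0408
gripper_force: 30.5
```

Emit:
jog_arm(
  hand=[0.035,0.035,0.035,0.035,0.035],
  travel=[
    [0,-0.004,-0.03],
    [0,0,-0.04],
    [0,0,-0.04],
    [0,0,-0.035],
    [0,0,-0.02],
  ],
  yaw=[0,0,0,0,0],
)

```text
time_s: 14.98
position: [0.4513, -0.1252, 0.103]
tool_rot: [[0.115, 0.993, -0.001], [0.993, -0.115, 0.001], [0.001, -0.002, -1.0]]
ft_force: [-0.2, 0.4, -0.1]
grip_width: 0.0409
gripper_force: 30.5
```

Emit:
jog_arm(
  hand=[0.035,0.035,0.035,0.085,0.085],
  travel=[
    [0,0,-0.014],
    [0,0,-0.005],
    [0,0,0],
    [0,0,0],
    [0,0,0],
  ],
  yaw=[0,0,0,0,0],
)

```text
time_s: 15.6
position: [0.4519, -0.1263, 0.0858]
tool_rot: [[0.117, 0.993, 0.001], [0.993, -0.117, -0.001], [-0.0, 0.001, -1.0]]
ft_force: [0.3, -0.4, 0.2]
grip_width: 0.0754
gripper_force: 0.0
```

Emit:
jog_arm(
  hand=[0.085,0.085,0.085,0.085,0.085],
  travel=[
    [0,0,0],
    [0,0,0.02],
    [0,0,0.04],
    [0,0,0.05],
    [0,0,0.05],
  ],
  yaw=[0,0,0,0,0],
)

```text
time_s: 16.23
position: [0.4514, -0.1261, 0.2471]
tool_rot: [[0.117, 0.993, 0.0], [0.993, -0.117, -0.0], [-0.0, 0.0, -1.0]]
ft_force: [0.3, 0.7, -0.5]
grip_width: 0.085
gripper_force: 0.0
```

Emit:
jog_arm(
  hand=[0.085,0.085,0.085,0.085,0.085],
  travel=[
    [0,0.042,0.005],
    [0,0.042,0],
    [0,0.042,0],
    [0,0.042,0],
    [0,0.042,0],
  ],
  yaw=[0,0,0,0,0],
)

```text
time_s: 16.85
position: [0.4514, 0.0851, 0.2505]
tool_rot: [[0.117, 0.993, 0.0], [0.993, -0.117, -0.0], [0.0, 0.0, -1.0]]
ft_force: [0.4, -0.1, 0.2]
grip_width: 0.0848
gripper_force: 0.0
```

Emit:
jog_arm(
  hand=[0.085,0.085,0.085,0.085,0.085],
  travel=[
    [0,0.042,0],
    [0,0.042,0],
    [-0.002,0.042,0],
    [0,0.041,0],
    [0,0,0],
  ],
  yaw=[0,0,0,0,0],
)

```text
time_s: 17.48
position: [0.4492, 0.2526, 0.2501]
tool_rot: [[0.113, 0.994, -0.0], [0.994, -0.113, 0.0], [0.0, -0.0, -1.0]]
ft_force: [0.3, -0.1, -0.0]
grip_width: 0.0849
gripper_force: 0.0
```

Run:
```python
from h import *
s=env.observe();print(s["position"])
C=cam("wrist");w=env.get_image("wrist");t=env.get_image("side")[180:390,220:420]
g=(w.max(2)<60).astype(np.uint8);g[270:]=0
cs,_=cv2.findContours(cv2.morphologyEx(g,cv2.MORPH_OPEN,np.ones((5,5))),0,2)
for c in cs:
    if cv2.contourArea(c)>800:
        e=cv2.minEnclosingCircle(c);print(e,cv2.contourArea(c),ray(C,e[0],.109))
cv2.imwrite("pics/w6.png",np.hstack([cv2.resize(w,(480,360)),cv2.resize(t,(320,360))])[:,:,::-1])
```

```text
[0.4492 0.2526 0.2501]
((321.128173828125, 231.17178344726562), 36.823341369628906) 4072.0 [0.4495 0.252  0.109 ]
((474.2637634277344, 31.231557846069336), 60.8845329284668) 5139.5 [0.5723 0.385  0.109 ]
```

View pics/w6.png

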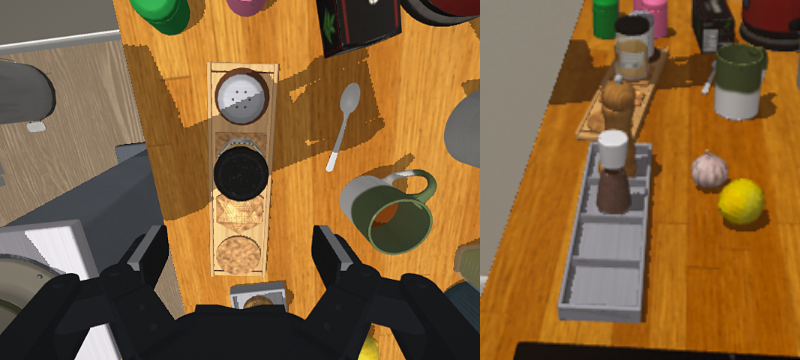

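Spice stands in bay 2. The honey lid is under the gripper at (0.4495, 0.252), and the salt cap is at crop (242,98).

Run:
```python
from h import *
print(ray(cam("wrist"),(242*4/3,98*4/3),.091))
```

```text
[0.4603 0.329  0.091 ]
```

Emit:
jog_arm(
  hand=[0.085,0.085,0.085,0.085,0.085],
  travel=[
    [0,0,-0.04],
    [0,0,-0.04],
    [0,0,-0.04],
    [0,0,-0.024],
    [0,0,-0.01],
  ],
  yaw=[0,0,0,0,0],
)

```text
time_s: 18.2
position: [0.4496, 0.2496, 0.0954]
tool_rot: [[0.118, 0.993, -0.002], [0.993, -0.118, -0.001], [-0.001, -0.002, -1.0]]
ft_force: [-1.4, 0.2, 1.0]
grip_width: 0.0848
gripper_force: 0.0
```

Emit:
jog_arm(
  hand=[0.085,0.05,0.05,0.05,0.05],
  travel=[
    [0,0,0],
    [0,0,0],
    [0,0,0],
    [0,0,0],
    [0,0,0],
  ],
  yaw=[0,0,0,0,0],
  grip_force=50,
)

```text
time_s: 18.82
position: [0.4502, 0.2508, 0.0978]
tool_rot: [[0.117, 0.993, 0.003], [0.993, -0.117, 0.0], [0.001, 0.002, -1.0]]
ft_force: [-1.3, -0.3, 6.2]
grip_width: 0.062
gripper_force: 53.4
```

Emit:
jog_arm(
  hand=[0.05,0.05,0.05,0.05,0.05],
  travel=[
    [0,0,0],
    [0,0,0.01],
    [0,0,0.02],
    [0,0,0.03],
    [0,0,0.03],
  ],
  yaw=[0,0,0,0,0],
)

```text
time_s: 19.45
position: [0.4494, 0.2507, 0.1877]
tool_rot: [[0.117, 0.993, -0.0], [0.993, -0.117, -0.0], [-0.0, -0.0, -1.0]]
ft_force: [0.4, -0.9, -4.1]
grip_width: 0.0618
gripper_force: 55.4
```

Emit:
jog_arm(
  hand=[0.05,0.05,0.05,0.05,0.05],
  travel=[
    [0,0,0.04],
    [0,0,0.042],
    [0,-0.036,0],
    [0,-0.042,0],
    [0,-0.042,0],
  ],
  yaw=[0,0,0,0,0],
)

```text
time_s: 20.08
position: [0.4491, 0.1296, 0.2689]
tool_rot: [[0.116, 0.993, 0.0], [0.993, -0.116, 0.0], [0.0, 0.0, -1.0]]
ft_force: [0.2, -0.0, -4.0]
grip_width: 0.0616
gripper_force: 55.7
```

Emit:
jog_arm(
  hand=[0.05,0.05,0.05,0.05,0.05],
  travel=[
    [0.001,-0.042,0],
    [0.001,-0.042,0],
    [0.001,-0.042,0],
    [0.001,-0.042,0],
    [0,-0.042,0],
  ],
  yaw=[0,0,0,0,0],
)

```text
time_s: 20.7
position: [0.4532, -0.0805, 0.2689]
tool_rot: [[0.117, 0.993, 0.0], [0.993, -0.117, 0.0], [0.0, 0.0, -1.0]]
ft_force: [0.7, -0.6, -4.5]
grip_width: 0.062
gripper_force: 55.7
```

Emit:
jog_arm(
  hand=[0.05,0.05,0.05,0.05,0.05],
  travel=[
    [0,-0.042,0],
    [0,-0.042,0],
    [0,-0.04,0],
    [0,-0.007,0],
    [0,0,0],
  ],
  yaw=[0,0,0,0,0],
)

```text
time_s: 21.32
position: [0.4534, -0.21, 0.2685]
tool_rot: [[0.117, 0.993, -0.0], [0.993, -0.117, 0.001], [0.0, -0.0, -1.0]]
ft_force: [0.2, -0.1, -3.3]
grip_width: 0.0612
gripper_force: 55.6
```

Run:
```python
from h import *
s=env.observe();print(s["position"],s["ft_force"],s["q"])
w=env.get_image("wrist");t=env.get_image("side")[150:390,200:420]
cv2.imwrite("pics/w7.png",np.hstack([cv2.resize(w,(480,360)),cv2.resize(t,(320,360))])[:,:,::-1])
```

```text
[ 0.4534 -0.21    0.2685] [ 0.2265 -0.1253 -3.28  ] [-38.4576  15.8948  79.8668   0.0152  84.2666 -31.7263]
```

View pics/w7.png

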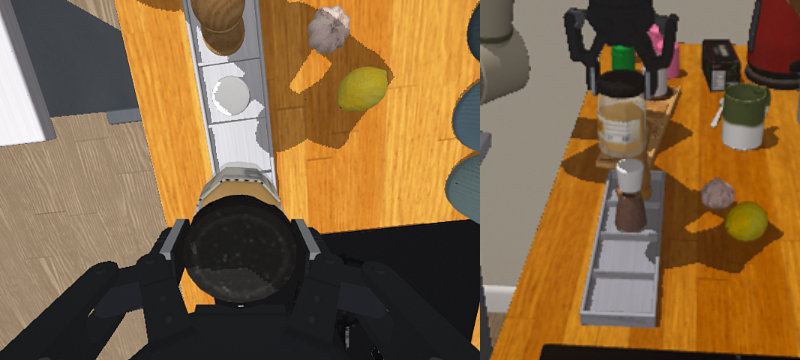

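Honey is upright over bay 3, and spice stands centred in bay 2. Lowering now.

Emit:
jog_arm(
  hand=[0.05,0.05,0.05,0.05,0.05],
  travel=[
    [0,0,-0.03],
    [0,0,-0.04],
    [0,0,-0.04],
    [0,0,-0.035],
    [0,0,-0.02],
  ],
  yaw=[0,0,0,0,0],
)

```text
time_s: 22.05
position: [0.4534, -0.2088, 0.1021]
tool_rot: [[0.115, 0.993, -0.001], [0.993, -0.115, 0.001], [0.001, -0.002, -1.0]]
ft_force: [0.3, -0.1, -3.8]
grip_width: 0.0615
gripper_force: 55.6
```

Emit:
jog_arm(
  hand=[0.05,0.05,0.05,0.05,0.085],
  travel=[
    [0,0,-0.01],
    [0,0,-0.003],
    [0,0,-0.002],
    [0,0,0],
    [0,0,0],
  ],
  yaw=[0,0,0,0,0],
)

```text
time_s: 22.68
position: [0.454, -0.2105, 0.089]
tool_rot: [[0.117, 0.993, 0.001], [0.993, -0.117, -0.001], [-0.001, 0.001, -1.0]]
ft_force: [-0.2, -0.6, 0.9]
grip_width: 0.078
gripper_force: 0.0
```

Emit:
jog_arm(
  hand=[0.085,0.085,0.085,0.085,0.085],
  travel=[
    [0,0,0],
    [0,0,0],
    [0,0,0.02],
    [0,0,0.06],
    [0,0,0.06],
  ],
  yaw=[0,0,0,0,0],
)

```text
time_s: 23.3
position: [0.4534, -0.2101, 0.2301]
tool_rot: [[0.117, 0.993, -0.0], [0.993, -0.117, 0.0], [0.0, -0.0, -1.0]]
ft_force: [0.1, -0.1, 1.3]
grip_width: 0.0852
gripper_force: 0.0
```

Emit:
jog_arm(
  hand=[0.085,0.085,0.085,0.085,0.085],
  travel=[
    [0,0.042,0.02],
    [0,0.042,0],
    [0,0.042,0],
    [0,0.042,0],
    [0,0.042,0],
  ],
  yaw=[0,0,0,0,0],
)

```text
time_s: 23.92
position: [0.4535, 0.001, 0.2485]
tool_rot: [[0.117, 0.993, 0.0], [0.993, -0.117, -0.0], [-0.0, 0.0, -1.0]]
ft_force: [0.5, 0.2, 1.4]
grip_width: 0.0851
gripper_force: 0.0
```

Emit:
jog_arm(
  hand=[0.085,0.085,0.085,0.085,0.085],
  travel=[
    [0.001,0.042,0],
    [0.001,0.042,0],
    [0.001,0.042,0],
    [0.001,0.042,0],
    [0.001,0.042,0],
  ],
  yaw=[0,0,0,0,0],
)

```text
time_s: 24.55
position: [0.4585, 0.2111, 0.2485]
tool_rot: [[0.117, 0.993, 0.0], [0.993, -0.117, 0.0], [0.0, 0.0, -1.0]]
ft_force: [-0.0, 0.0, 0.1]
grip_width: 0.0853
gripper_force: 0.0
```

Emit:
jog_arm(
  hand=[0.085,0.085,0.085,0.085,0.085],
  travel=[
    [0.001,0.042,0],
    [0,0.042,0],
    [0,0.039,0],
    [0,0,0],
    [0,0,0],
  ],
  yaw=[0,0,0,0,0],
)

```text
time_s: 25.18
position: [0.4596, 0.3323, 0.2482]
tool_rot: [[0.117, 0.993, -0.0], [0.993, -0.117, -0.0], [-0.0, -0.0, -1.0]]
ft_force: [-0.9, -0.1, -0.0]
grip_width: 0.085
gripper_force: 0.0
```

Run:
```python
from h import *
s=env.observe();print(s["position"])
w=env.get_image("wrist");t=env.get_image("side")[150:390,200:420]
cv2.imwrite("pics/w8.png",np.hstack([cv2.resize(w,(480,360)),cv2.resize(t,(320,360))])[:,:,::-1])
```

```text
[0.4596 0.3323 0.2482]
```

View pics/w8.png

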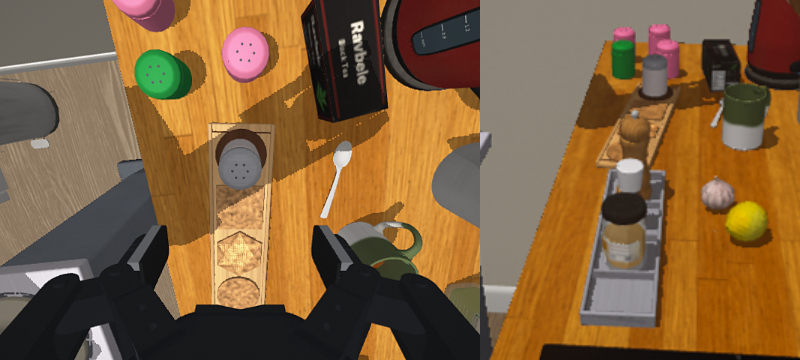

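Honey stands in bay 3. Salt's cap is at crop (240,168); the tea box is at (345,60).

Run:
```python
from h import *
C=cam("wrist");print(ray(C,(240.3*4/3,167*4/3),.091),ray(C,(322*4/3,122*4/3),.0),ray(C,(322*4/3,122*4/3),.1),ray(C,(240.5*4/3,152*4/3),.015))
```

```text
[0.4599 0.3341 0.091 ] [0.5839 0.363  0.    ] [0.553  0.3759 0.1   ] [0.4606 0.3359 0.015 ]
```

Emit:
jog_arm(
  hand=[0.085,0.085,0.085,0.085,0.085],
  travel=[
    [0,0.002,-0.04],
    [0,0,-0.04],
    [0,0,-0.04],
    [0,0,-0.03],
    [0,0,-0.02],
  ],
  yaw=[0,0,0,0,0],
)

```text
time_s: 25.9
position: [0.4597, 0.3336, 0.0772]
tool_rot: [[0.118, 0.993, -0.001], [0.993, -0.118, -0.001], [-0.001, -0.001, -1.0]]
ft_force: [0.0, 0.0, -0.1]
grip_width: 0.0851
gripper_force: 0.0
```

Emit:
jog_arm(
  hand=[0.085,0.085,0.085,0.045,0.045],
  travel=[
    [0,0,-0.015],
    [0,0,-0.005],
    [0,0,0],
    [0,0,0],
    [0,0,0],
  ],
  yaw=[0,0,0,0,0],
  grip_force=45,
)

```text
time_s: 26.52
position: [0.4599, 0.3349, 0.0592]
tool_rot: [[0.117, 0.993, 0.001], [0.993, -0.117, 0.001], [0.001, 0.001, -1.0]]
ft_force: [-5.3, -1.0, 12.8]
grip_width: 0.053
gripper_force: 45.3
```

Emit:
jog_arm(
  hand=[0.045,0.045,0.045,0.045,0.045],
  travel=[
    [0,0,0],
    [0,0,0],
    [0,0,0],
    [0,0,0.01],
    [0,0,0.02],
  ],
  yaw=[0,0,0,0,0],
)

```text
time_s: 27.15
position: [0.4593, 0.3346, 0.0885]
tool_rot: [[0.117, 0.993, -0.001], [0.993, -0.117, -0.001], [-0.001, -0.001, -1.0]]
ft_force: [0.7, 0.6, -2.1]
grip_width: 0.0529
gripper_force: 47.6
```

Emit:
jog_arm(
  hand=[0.045,0.045,0.045,0.045,0.045],
  travel=[
    [0,0,0.03],
    [0,0,0.04],
    [0,0,0.04],
    [0,0,0.04],
    [0,0,0.02],
  ],
  yaw=[0,0,0,0,0],
)

```text
time_s: 27.78
position: [0.4597, 0.3348, 0.2612]
tool_rot: [[0.117, 0.993, 0.003], [0.993, -0.117, 0.001], [0.002, 0.003, -1.0]]
ft_force: [0.0, -0.0, -2.3]
grip_width: 0.0529
gripper_force: 47.7
```

Emit:
jog_arm(
  hand=[0.045,0.045,0.045,0.045,0.045],
  travel=[
    [0,-0.036,0],
    [0,-0.042,0],
    [0,-0.042,0],
    [0,-0.042,0],
    [0,-0.042,0],
  ],
  yaw=[0,0,0,0,0],
)

```text
time_s: 28.4
position: [0.4593, 0.1294, 0.2589]
tool_rot: [[0.117, 0.993, 0.0], [0.993, -0.117, -0.0], [0.0, 0.0, -1.0]]
ft_force: [2.2, -0.2, -2.1]
grip_width: 0.0524
gripper_force: 47.7
```

Emit:
jog_arm(
  hand=[0.045,0.045,0.045,0.045,0.045],
  travel=[
    [-0.001,-0.042,0],
    [-0.001,-0.042,0],
    [-0.001,-0.042,0],
    [-0.001,-0.042,0],
    [-0.001,-0.042,0],
  ],
  yaw=[0,0,0,0,0],
)

```text
time_s: 29.02
position: [0.4542, -0.0805, 0.2589]
tool_rot: [[0.117, 0.993, 0.0], [0.993, -0.117, -0.0], [-0.0, 0.001, -1.0]]
ft_force: [0.5, 0.1, -1.6]
grip_width: 0.0524
gripper_force: 47.7
```

Emit:
jog_arm(
  hand=[0.045,0.045,0.045,0.045,0.045],
  travel=[
    [0,-0.042,0],
    [0,-0.042,0],
    [0,-0.042,0],
    [0,-0.042,0],
    [0,0,0],
  ],
  yaw=[0,0,0,0,0],
)

```text
time_s: 29.65
position: [0.4543, -0.2494, 0.2583]
tool_rot: [[0.12, 0.993, -0.0], [0.993, -0.12, -0.0], [-0.0, -0.0, -1.0]]
ft_force: [-0.1, 0.7, -1.6]
grip_width: 0.0527
gripper_force: 47.7
```

Emit:
jog_arm(
  hand=[0.045,0.045,0.045,0.045,0.045],
  travel=[
    [0,-0.005,0],
    [0,0,0],
    [0,0,0],
    [0,0,0],
    [0,0,0],
  ],
  yaw=[0,0,0,0,0],
)

```text
time_s: 30.28
position: [0.4547, -0.252, 0.2584]
tool_rot: [[0.116, 0.993, -0.0], [0.993, -0.116, 0.0], [0.0, -0.0, -1.0]]
ft_force: [-0.2, 0.4, -1.6]
grip_width: 0.0527
gripper_force: 47.7
```

Emit:
jog_arm(
  hand=[0.045,0.045,0.045,0.045,0.045],
  travel=[
    [0,-0.042,0],
    [0,0,0],
    [0,0,-0.04],
    [0,0,-0.04],
    [0,0,-0.04],
  ],
  yaw=[0,0,0,0,0],
)

```text
time_s: 30.9
position: [0.4547, -0.2936, 0.1373]
tool_rot: [[0.117, 0.993, 0.0], [0.993, -0.117, -0.0], [-0.0, 0.0, -1.0]]
ft_force: [0.4, 0.2, -2.7]
grip_width: 0.0527
gripper_force: 47.7
```

Emit:
jog_arm(
  hand=[0.045,0.045,0.045,0.045,0.045],
  travel=[
    [0,0,-0.03],
    [0,0,-0.025],
    [0,0,0],
    [0,0,0],
    [0,0,0],
  ],
  yaw=[0,0,0,0,0],
)

```text
time_s: 31.52
position: [0.4551, -0.2945, 0.0845]
tool_rot: [[0.117, 0.993, 0.002], [0.993, -0.117, -0.002], [-0.001, 0.002, -1.0]]
ft_force: [-0.0, 0.5, -0.7]
grip_width: 0.0529
gripper_force: 47.9
```

Run:
```python
from h import *
s=env.observe();print(s["position"],s["ft_force"])
w=env.get_image("wrist");t=env.get_image("side")[150:390,200:420]
cv2.imwrite("pics/w9.png",np.hstack([cv2.resize(w,(480,360)),cv2.resize(t,(320,360))])[:,:,::-1])
```

```text
[ 0.4551 -0.2945  0.0845] [-0.0404  0.5107 -0.7459]
```

View pics/w9.png

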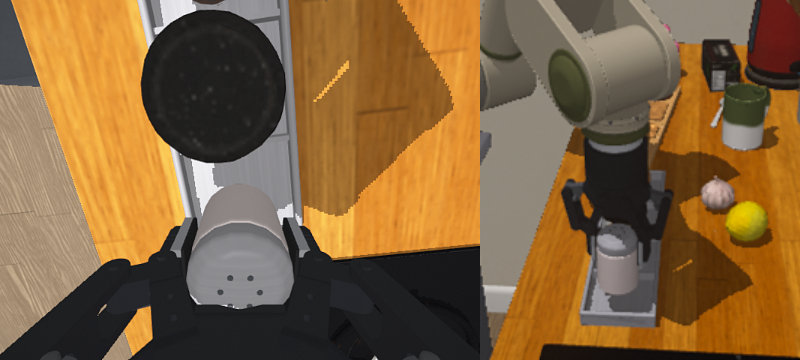

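Salt is over the last bay and clear of the walls and the honey. I'll lower it, release and retreat.

Emit:
jog_arm(
  hand=[0.045,0.045,0.045,0.045,0.045],
  travel=[
    [0,0,-0.015],
    [0,0,-0.012],
    [0,0,-0.008],
    [0,0,0],
    [0,0,0],
  ],
  yaw=[0,0,0,0,0],
)

```text
time_s: 32.25
position: [0.4545, -0.2942, 0.0483]
tool_rot: [[0.117, 0.993, -0.0], [0.993, -0.117, 0.0], [0.0, -0.0, -1.0]]
ft_force: [-2.8, 1.4, 5.3]
grip_width: 0.0523
gripper_force: 48.5
```

Emit:
jog_arm(
  hand=[0.06,0.085,0.085,0.085,0.085],
  travel=[
    [0,0,0],
    [0,0,0],
    [0,0,0],
    [0,0,0],
    [0,0,0.01],
  ],
  yaw=[0,0,0,0,0],
)

```text
time_s: 32.88
position: [0.4544, -0.294, 0.0582]
tool_rot: [[0.117, 0.993, -0.001], [0.993, -0.117, 0.001], [0.001, -0.001, -1.0]]
ft_force: [-0.3, -0.1, -0.5]
grip_width: 0.0847
gripper_force: 0.0
```

Emit:
jog_arm(
  hand=[0.085,0.085,0.085,0.085,0.085],
  travel=[
    [0,0,0.03],
    [0,0,0.05],
    [0,0,0.05],
    [0,0,0.05],
    [0,0,0.05],
  ],
  yaw=[0,0,0,0,0],
)

```text
time_s: 33.5
position: [0.4543, -0.2939, 0.2909]
tool_rot: [[0.117, 0.993, 0.001], [0.993, -0.117, -0.001], [-0.001, 0.001, -1.0]]
ft_force: [1.0, 0.2, 0.0]
grip_width: 0.0849
gripper_force: 0.0
```

Emit:
jog_arm(
  hand=[0.085,0.085,0.085,0.085,0.085],
  travel=[
    [-0.02,-0.03,0],
    [-0.02,-0.03,0],
    [-0.02,-0.03,0],
    [-0.02,0,0],
    [0,0,0],
  ],
  yaw=[0,0,0,0,0],
)

```text
time_s: 34.12
position: [0.3739, -0.3844, 0.2891]
tool_rot: [[0.118, 0.993, 0.0], [0.993, -0.118, -0.001], [-0.0, 0.0, -1.0]]
ft_force: [-0.3, -0.3, -0.1]
grip_width: 0.0848
gripper_force: 0.0
```

Run:
```python
from h import *
s=env.observe();print(s["position"],s["ft_force"])
w=env.get_image("wrist");t=env.get_image("top")[200:310,210:500];u=env.get_image("side")[150:390,200:420]
a=np.hstack([cv2.resize(w,(400,300)),cv2.resize(u,(400,300))])
cv2.imwrite("pics/w10.png",np.vstack([a,cv2.resize(t,(800,300),interpolation=cv2.INTER_CUBIC)])[:,:,::-1])
```

```text
[ 0.3739 -0.3844  0.2891] [-0.3028 -0.349  -0.1328]
```

View pics/w10.png

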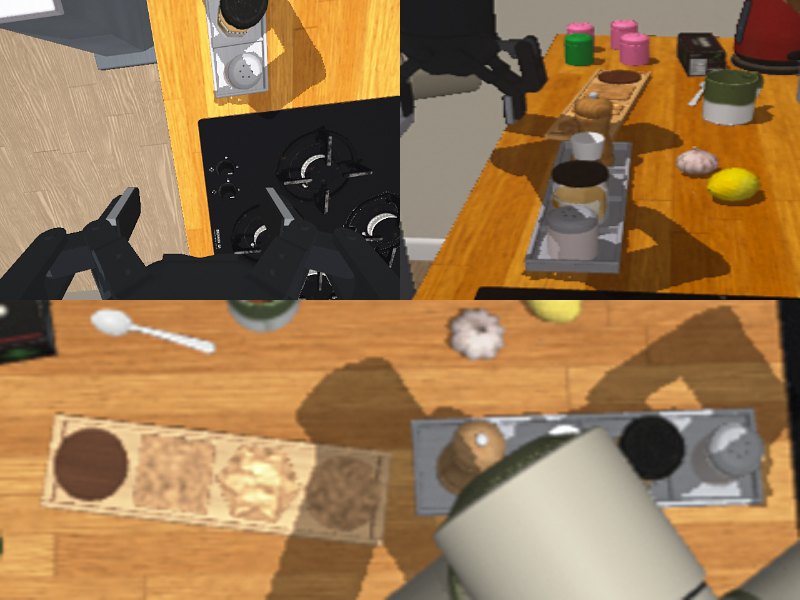

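All four pots are upright in the right bays and the garlic is untouched. One numerical check of centring before I hand in.

Run:
```python
from h import *
T=cam("top");f=lambda x,y:(210+x*290/800,200+(y-300)*110/300)
W=cam("wrist")
print("salt",ray(T,f(735,447),.08),ray(W,(244*1.6,71*1.6),.08))
print("honey",ray(T,f(651,448),.098)); print("mill",ray(T,f(481,439),.154))
print("rack R end",[ray(W,(a*1.6,b*1.6),.021) for a,b in [(216,100),(267,93)]])
```

```text
salt [ 0.4523 -0.2978  0.08  ] [ 0.4515 -0.2979  0.08  ]
honey [ 0.4496 -0.2125  0.098 ]
mill [ 0.4509 -0.0446  0.154 ]
rack R end [array([ 0.4096, -0.3408,  0.021 ]), array([ 0.5032, -0.3392,  0.021 ])]
```

```bash
python3 -c "
from rig import env
print(env.close_job())"
```

```text
the job is handed in; nothing more can be done
None
```

The job is handed in at about 34 s: mill, spice, honey and salt stand upright in the bays from left to right (the tray order reversed), about 5 mm or less off centre where measured (spice by eye only), with the garlic untouched and the gripper open and clear.

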